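# Turn a beaker carrier end for end and slide it home in its corner stop

### The job

The beaker carrier lies the wrong way round on the bench. Turn it end for end so that its empty well comes next to the end stop, and slide it fully home into the corner stop, square and touching both rails. Keep the carrier flat on the bench the whole time (turn and drag it by the slot in its middle, or push it; do not lift it), keep the beaker standing in its well, and do not touch the glass burette bottle or disturb the flask, jar and dropping bottle.

Things in the scene. Friction and masses are not known exactly. Their poses are not given: they have to be found in the camera images.
- carrier: Loose plain grey block, 208 mm long (own x), 98 wide (own y), 32 high, too wide for most grippers; 0.3 to 0.55 kg, takes about 3 to 8 N to slide. In its top, on the centre line: round wells (47 mm wide) at own x = -73 and +73 mm, and a slot between them. The beaker stands in the well at -73; the one at +73 is empty. Origin: centre of the underside; z up; +x is the empty-well end.
- slot (a point): Centre of the mouth of the slot in the middle of the carrier's top, 32 mm above the bench. The slot is 72 mm long (along the carrier's own x), 32 mm wide (along its own y), 20 mm deep (floor 12 mm above the bench). Fingertips let into it and spread along it can turn the carrier about its middle like a key, and drag it.
- empty_well (a point): Centre of the mouth of the empty round well, level with the carrier's top; 47 mm wide, 20 mm deep; 31 mm from the carrier's +x end face and 49 mm from each long side.
- beaker_end (a point): Middle of the carrier's other end face (own x = -104 mm), half-way up.
- beaker_center (a point): Centre of the small clear beaker (45 mm wide, 55 mm high, 30 g, loose), half-way up; its rim stands 67 mm above the bench. Its z axis is the beaker's own axis.
- corner_stop: Two fixed aluminium rails in an L, 25 mm high, 12 thick. Origin: inner corner, on the bench; +x points away from the robot, +y left. Side rail face: own y = 0, own x -120 to 0 mm. End stop face: own x = 0, own y 0 to 85 mm. The carrier goes in the corner at x < 0, y > 0: home, its centre is at own (-104, 49) mm and its empty well at (-31, 49) mm.
- burette_b: The clear automatic burette on its big glass storage bottle, fixed, to the left of the work; not to be touched.
- flask: A conical flask, 68 mm wide, 106 mm high, loose, beyond the work. Origin at the centre of its underside.
- jar: A white reagent jar, 64 mm wide, 114 mm high, loose, beyond the work. Origin at the centre of its underside.
- dropper: A small amber dropping bottle, 37 mm wide, 116 mm high, loose, left of the burette. Origin at the centre of its underside.

How it is judged:
By the outcome, as a careful person would: the job done as asked, in the order asked, and still so for the second after the job is handed in, with the robot touching nothing.
It also fails if it takes over 67 s, if anything falls off the work surface, if the arm or the gripper's body presses on something with over 40 N, if the wrist force passes 120 N, or if a joint passes its speed limit or range.

### The arm

A 6-joint arm with a two-finger parallel gripper is mounted at the origin on a cart in front of the work surface, level with it; the furniture and walls round the work are solid. World frame = base frame: x ahead of the robot, y to its left, z up, the work surface at z = 0. Lengths are in mm, angles in rad, forces in N, time in s.
With the tool pointing down it reaches from about 275 to 975 mm from the base axis. Payload 8.4 kg.
Tool frame: the origin (TCP) lies midway between the tips of the shut fingers; the grasp point (between the pads) lies 19 mm behind it; z points along the fingers, y is the direction in which the jaws open and shut (so a half turn about z gives the same grasp; the last joint's range is limited). The gripper opens to 92 mm and grips with 3 to 60 N. Pads are 20 mm wide; open, the fingers measure 128 mm over their backs; the gripper's body (75 mm by 189 mm) begins 69 mm behind the grasp point.
Start: joints at [1.336, 0.353, 1.633, -0, 1.155, -0.002], TCP at [144.188, 608.143, 185.383] pointing down, gripper open.
Joint ranges: [-2.63, 2.63], [-0.92, 2.1], [0.06, 2.66], [-1.3, 4.44], [0, 2.69], [-3.02, 3.02]. Speed limits (rad/s): [2.22, 2.22, 2.79, 3.14, 3.14, 3.14].

### API

Orientations are given as a unit quaternion [w, x, y, z].
In Python, from bench import * gives the robot as it stands. The module is installed in compiled form; this text tells all that it offers.
- The arm moves only by the tool step_arm, never from a script. Its argument "steps" is a list of rows, each an object with "translation": the shift along the world's x, y, z in mm, a list of three; "delta_rot": the turn, a rotation vector about the world's x, y, z in degrees, a list of three. In form: [{"translation": [x, y, z], "delta_rot": [wx, wy, wz]}, ...]. A call has 1 to 20 rows; each row is the pose to reach, as a shift and turn from the pose commanded when the call began; what a row does not reach only later rows make up. A row lasts 1/10 s, in which the tool goes at most 50 mm and 8.59 degrees, less where a joint would pass 70% of its speed; a pose out of reach is approached as far as the arm can. A call with a gripper value outside its range is refused whole. "claw" is the finger opening in mm, from 0 to 91.9, set as the call begins (left out, the last holds). The fingers move at their own pace and stop on an object; "squeeze" is the grip in N (left out, the last holds). Time passes only in rows, so rows that repeat a pose let the fingers close. It gives the time, the measured TCP pose, the force and the opening at its end, in the units of the state.
- get_state(): the state, without advancing time (a new reading comes with each control period).
- get_image(name): name is "scene" or "top" or "wrist"; returns a dict with "img" (384x512x3 uint8, red, green, blue), "mtx" (3x3 intrinsics, pixels), "R" (3x3) and "t" (3): a world point X has camera coordinates R X + t; the wrist camera has in their place "mount" (4x4, takes a point from camera to tool coordinates, whose origin is the TCP and whose axes are the flange's). Camera axes: x right, y down, z forward; pixel columns grow to the right and rows downward; lengths in mm; the calibration is good to about 2 mm. The wrist camera is an equidistant fisheye: a pixel r from the principal point sees the ray r / f radians off the axis. A picture is of the moment at which its call begins: read the wrist's pose just before it. There is no depth.
- hand_in(): hands the job in, once; it reports no verdict.
The state is a dict: "t": time; "qpos": joint angles; "qd": joint speeds; "effort": joint torques, N m; "tcp_pos": TCP position; "tcp_rot": TCP orientation; "contact_force": force on the tool from outside, world axes, zero at the start; "torque": the same for the moment, N m; "gripper_width": finger opening in mm.
Only numpy, scipy, OpenCV 4.12 (cv2) and the standard library are available. Lean on these libraries where they do the work, as an engineer would, in place of code of your own. Each camera call takes 0.05 s, during which the arm holds its last target. There are 200 camera calls.

## Working session

There is one attempt and no reset: what is moved stays moved. The work goes in short steps, Python scripts to look and compute and a tool call to move; the robot and the scene stay as the last step left them, time stands still between calls to the robot, and variables do not carry over. Pictures are saved under pics/ and viewed, on a budget of 10 in all, crops included, one or two more only if the job needs it, and the job is handed in when it is done.

Besides the shell and the picture viewer there is one more tool, called after "Request:" in YAML: its name, and indented under it one key for each argument. step_arm: Moves the arm, as the interface text tells. Its arguments: {"type":"object","properties":{"steps":{"type":"array","items":{"type":"object","properties":{"translation":{"type":"array","items":{"type":"number"}},"delta_rot":{"type":"array","items":{"type":"number"}}}}},"claw":{"type":"number"},"squeeze":{"type":"number"}},"required":["steps"]}

```bash
mkdir -p pics
cat > h.py <<'E'
from bench import *
import numpy as np, cv2
def snap(n,f):
    d=get_image(n); cv2.imwrite('pics/'+f,d['img'][:,:,::-1]); np.savez('pics/'+f[:-4]+'.npz',**{k:d[k] for k in d}); return d
def ray(d,u,v,z):
    r=np.linalg.inv(d['mtx'])@[u,v,1]; R=np.array(d['R']); c=-R.T@d['t']; w=R.T@r
    return (c+w*(z-c[2])/w[2]).round(1)
def proj(d,X):
    X=np.atleast_2d(X)@np.array(d['R']).T+d['t']; p=X@np.array(d['mtx']).T; return (p[:,:2]/p[:,2:]).round(1)
E
python3 - <<'E'
from h import *
a=snap('top','t0.png');b=snap('scene','s0.png')
s=get_state();print(s)
for d in(a,b):print(d['mtx'],-np.array(d['R']).T@d['t'],d['R'])
E
```

```text
{'t': 0.1, 'qpos': array([ 1.33559768e+00,  3.53601315e-01,  1.63401935e+00, -5.22427120e-05,
        1.15520266e+00, -2.41275503e-03]), 'qd': array([-9.60680613e-05, -1.07065897e-03,  1.25471393e-04,  8.96586362e-04,
        3.26950226e-03, -3.65323020e-04]), 'effort': array([ 1.91410734e-03, -5.94903445e+01, -3.34929478e+01,  7.00900890e-02,
        1.83513371e-02, -5.70050520e-05]), 'tcp_pos': array([144.0988429 , 607.68657909, 184.74207729]), 'tcp_rot': array([-4.92104289e-05,  1.16119809e-01,  9.93235023e-01, -6.13828327e-04]), 'contact_force': array([-0.01098058,  0.36976547, -0.69720607]), 'torque': array([-0.01107777,  0.02085893, -0.00326242]), 'gripper_width': 91.93334023149886}
[[484.90949299   0.         257.13113352]
 [  0.         484.90949299 192.94809178]
 [  0.           0.           1.        ]] [ 516.7694669    -6.41869834 1123.22668477] [[-0.01685515 -0.99984779 -0.00450606]
 [-0.99727126  0.01713533 -0.07180816]
 [ 0.07187445  0.00328343 -0.99740828]]
[[373.73452509   0.         247.84845271]
 [  0.         373.73452509 194.99396878]
 [  0.           0.           1.        ]] [1137.59351467  110.84585976  737.62461911] [[-0.16862804  0.98559248 -0.01311651]
 [ 0.7607278   0.12167037 -0.63756532]
 [-0.62678369 -0.11748949 -0.77028464]]
```

View pics/t0.png

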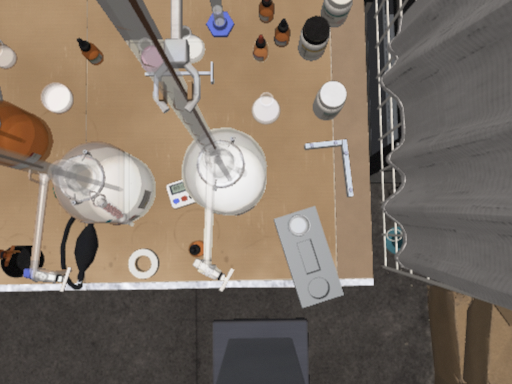

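View pics/s0.png

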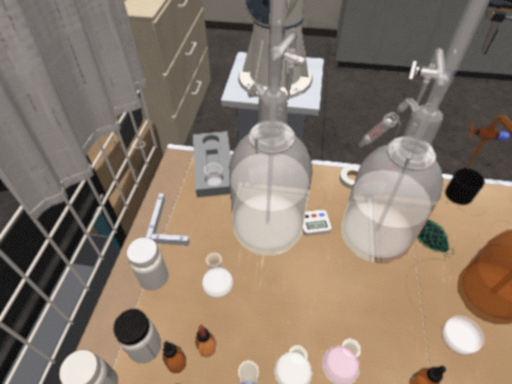

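Top view: carrier at about (309,257), with the beaker end far at (298,226) and the empty well at (318,288), overhanging the bench edge (row 285). The rail corner is near (343,147), the right burette bottle at (225,170) and its stopcock at (212,270). Next I'll enlarge the work area and triangulate the stopcocks.

Run:
```python
from h import *
a=dict(np.load('pics/t0.npz'));b=dict(np.load('pics/s0.npz'))
c=a['img'][125:315,195:375,::-1]; c=cv2.resize(c,None,fx=3.1,fy=3.1,interpolation=cv2.INTER_CUBIC)
cv2.imwrite('pics/t0c.png',c)
def tri(p,q):
    A=[];
    for d,(u,v) in((a,p),(b,q)):
        P=d['mtx']@np.c_[d['R'],d['t']]; A+=[u*P[2]-P[0],v*P[2]-P[1]]
    A=np.array(A);x=np.linalg.lstsq(A[:,:3],-A[:,3],rcond=None)[0];return x.round(),proj(a,x),proj(b,x)
print('cock r',tri((212,270),(290,45)));print('cock l',tri((45,273),(428,70)))
for n,p,z in [('beakend rim',(298,226),67),('ew',(318,288),32),('bench edge',(200,285),0),('bottleR',(225,170),100),('jar',(330,97),114),('flask',(266,108),106),('railcorner',(343,147),25),('rail end',(350,195),25),('end end',(305,147),25)]:print(n,ray(a,*p,z))
```

```text
cock r (array([453.,  69., 366.]), array([[211.2, 270.1]]), array([[289.,  45.]]))
cock l (array([450., 339., 335.]), array([[ 45.8, 273.1]]), array([[429.1,  69.9]]))
beakend rim [519.4 -90.5  67. ]
ew [ 381.2 -134.6   32. ]
bench edge [388.4 131.8   0. ]
bottleR [640.5  64.3 100. ]
jar [ 790.3 -160.7  114. ]
flask [771.1 -25.  106. ]
railcorner [ 697.8 -200.7   25. ]
rail end [ 587.6 -213.3   25. ]
end end [ 699.3 -114.    25. ]
```

View pics/t0c.png

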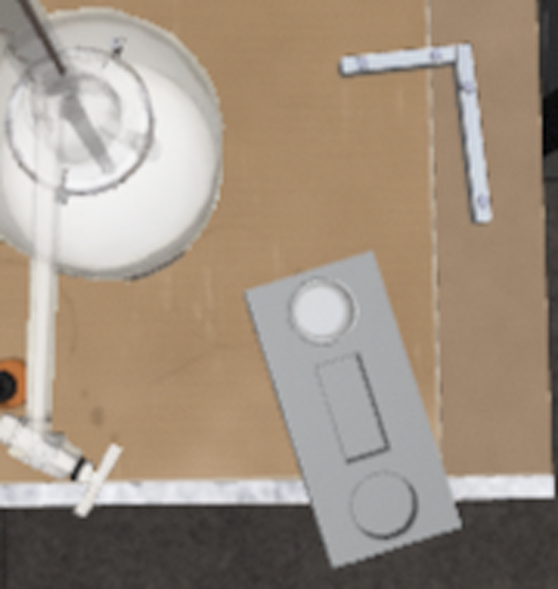

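```bash
cat > m.py <<'E'
from h import *
def crop(p): return p[0]/3.1+195-.35, p[1]/3.1+125-.35
E
python3 - <<'E'
from m import *
a=dict(np.load('pics/t0.npz'))
C=np.array([ray(a,*crop(p),32) for p in [(247,291),(374,252),(461,525),(333,567)]])
print(C,C.mean(0),[np.linalg.norm(C[i]-C[(i+1)%4]) for i in range(4)])
d=(C[2]+C[3]-C[0]-C[1])[:2];print('axis',np.degrees(np.arctan2(d[1],d[0])))
S=np.array([ray(a,*crop(p),32) for p in [(315,364),(357,352),(390,453),(348,463)]]);print('slot',S.mean(0))
for p in [(323,310)]: print('beaker base-ish z12',ray(a,*crop(p),12))
print('ew',ray(a,*crop((384,504)),32))
r=[ray(a,*crop(p),25) for p in [(343,75),(430,69),(461,90),(474,220)]]; print(np.array(r))
for i in(0,2): e=r[i+1]-r[i]; print(np.degrees(np.arctan2(e[1],e[0])))
print('handle',ray(a,*crop((85,512)),366),ray(a,*crop((118,450)),366))
E
```

```text
[[ 537.1  -40.5   32. ]
 [ 563.8 -133.2   32. ]
 [ 367.1 -190.5   32. ]
 [ 338.9  -98.2   32. ]] [ 451.725 -115.6     32.   ] [np.float64(96.46854409599014), np.float64(204.87601128487438), np.float64(96.5118127484921), np.float64(206.4280261979948)]
axis -163.76375536380453
slot [ 451.725 -114.85    32.   ]
beaker base-ish z12 [522.6 -96.9  12. ]
ew [ 382.9 -135.8   32. ]
[[ 695.  -114.5   25. ]
 [ 698.4 -178.7   25. ]
 [ 682.4 -201.1   25. ]
 [ 586.3 -207.7   25. ]]
-86.96847613954763
-176.07118340860512
handle [422.3  52.7 366. ] [452.7  35.9 366. ]
```

Request:
step_arm:
  steps:
    - {"translation": [-9, -38, 0], "delta_rot": [0, 0, -7]}
    - {"translation": [-18, -77, 0], "delta_rot": [0, 0, -15]}
    - {"translation": [-27, -115, 0], "delta_rot": [0, 0, -23]}
    - {"translation": [-36, -154, 0], "delta_rot": [0, 0, -31]}
    - {"translation": [-45, -192, 0], "delta_rot": [0, 0, -39]}
    - {"translation": [-54, -231, 0], "delta_rot": [0, 0, -47]}
    - {"translation": [-63, -270, 0], "delta_rot": [0, 0, -55]}
    - {"translation": [-70, -300, 0], "delta_rot": [0, 0, -63]}
    - {"translation": [-74, -316, 0], "delta_rot": [0, 0, -71]}
    - {"translation": [-74, -316, 0], "delta_rot": [0, 0, -79]}
    - {"translation": [-74, -316, 0], "delta_rot": [0, 0, -87]}
    - {"translation": [-74, -316, 0], "delta_rot": [0, 0, -90]}
    - {"translation": [-74, -316, 0], "delta_rot": [0, 0, -90]}
  claw: 20
  squeeze: 15

```text
t: 1.4
tcp_pos: [70.1, 291.9, 185.3]
tcp_rot: [0.0, 0.785, 0.62, -0.0]
contact_force: [-0.8, 0.3, -0.2]
gripper_width: 20.2
```

Run:
```python
import numpy as np
p0=np.array([70,292])
for i in range(1,15):
    az=76.5-i*91/14; r=300; p=r*np.array([np.cos(np.radians(az)),np.sin(np.radians(az))]);print((p-p0).round(),round(-i*91/14,1))
```

```text
[ 33. -10.] -6.5
[ 64. -24.] -13.0
[ 93. -40.] -19.5
[121. -61.] -26.0
[146. -84.] -32.5
[ 168. -109.] -39.0
[ 187. -137.] -45.5
[ 203. -168.] -52.0
[ 215. -199.] -58.5
[ 224. -232.] -65.0
[ 229. -266.] -71.5
[ 230. -300.] -78.0
[ 227. -334.] -84.5
[ 220. -367.] -91.0
```

Request:
step_arm:
  steps:
    - {"translation": [33, -10, 0], "delta_rot": [0, 0, -6.5]}
    - {"translation": [64, -24, 0], "delta_rot": [0, 0, -13]}
    - {"translation": [93, -40, 0], "delta_rot": [0, 0, -19.5]}
    - {"translation": [121, -61, 0], "delta_rot": [0, 0, -26]}
    - {"translation": [146, -84, 0], "delta_rot": [0, 0, -32.5]}
    - {"translation": [168, -109, 0], "delta_rot": [0, 0, -39]}
    - {"translation": [187, -137, 0], "delta_rot": [0, 0, -45.5]}
    - {"translation": [203, -168, 0], "delta_rot": [0, 0, -52]}
    - {"translation": [215, -199, 0], "delta_rot": [0, 0, -58.5]}
    - {"translation": [224, -232, 0], "delta_rot": [0, 0, -65]}
    - {"translation": [229, -266, 0], "delta_rot": [0, 0, -71.5]}
    - {"translation": [230, -300, 0], "delta_rot": [0, 0, -78]}
    - {"translation": [227, -334, 0], "delta_rot": [0, 0, -84.5]}
    - {"translation": [220, -367, 0], "delta_rot": [0, 0, -91]}
    - {"translation": [220, -367, 0], "delta_rot": [0, 0, -99]}
    - {"translation": [220, -367, 0], "delta_rot": [0, 0, -107]}
    - {"translation": [220, -367, 0], "delta_rot": [0, 0, -115]}
    - {"translation": [220, -367, 0], "delta_rot": [0, 0, -123]}
    - {"translation": [220, -367, 0], "delta_rot": [0, 0, -131]}
    - {"translation": [220, -367, 0], "delta_rot": [0, 0, -139]}

```text
t: 3.4
tcp_pos: [290.0, -74.8, 185.2]
tcp_rot: [0.0, 0.855, -0.519, -0.0]
contact_force: [0.2, -0.5, -0.9]
gripper_width: 20.0
```

Run:
```python
from h import *
from scipy.spatial.transform import Rotation as Ro
s=get_state();R=Ro.from_quat(np.roll(s['tcp_rot'],-1)).as_matrix();print(s['qpos'].round(3),s['tcp_pos'],np.degrees(np.arctan2(R[1,1],R[0,1])))
```

```text
[-0.258 -0.202  2.245  0.     1.1    2.405] [290.01037689 -74.84460333 185.24445621] -152.5504686545635
```

Request:
step_arm:
  steps:
    - {"translation": [40, -10, -10], "delta_rot": [0, 0, -5.5]}
    - {"translation": [80, -20, -25], "delta_rot": [0, 0, -11.3]}
    - {"translation": [120, -30, -45], "delta_rot": [0, 0, -11.3]}
    - {"translation": [150, -37, -65], "delta_rot": [0, 0, -11.3]}
    - {"translation": [161.7, -40.3, -85], "delta_rot": [0, 0, -11.3]}
    - {"translation": [161.7, -40.3, -95], "delta_rot": [0, 0, -11.3]}
    - {"translation": [161.7, -40.3, -95], "delta_rot": [0, 0, -11.3]}
    - {"translation": [161.7, -40.3, -95], "delta_rot": [0, 0, -11.3]}

```text
t: 4.2
tcp_pos: [450.9, -114.9, 90.7]
tcp_rot: [0.0, 0.801, -0.599, -0.0]
contact_force: [-0.4, -0.3, 1.1]
gripper_width: 19.9
```

Run:
```python
from h import *
s=get_state();d=snap('wrist','w0.png');np.savez('pics/w0s.npz',p=s['tcp_pos'],q=s['tcp_rot'])
print(s['qpos'].round(3),s['tcp_pos'],d['mtx'],d['mount'])
cv2.imwrite('pics/w0b.png',cv2.resize(d['img'][:,:,::-1],(800,600),interpolation=cv2.INTER_CUBIC))
```

```text
[-0.253  0.231  2.053  0.     0.858  2.603] [ 450.9271258  -114.90841465   90.67729451] [[297.31863964   0.         257.13307629]
 [  0.         297.31863964 198.55207628]
 [  0.           0.           1.        ]] [[ 1.26074226e-03 -9.70179777e-01 -2.42383191e-01  6.67677275e+01]
 [ 9.99999191e-01  1.26344041e-03  1.44304183e-04 -1.13176268e+00]
 [ 1.66235718e-04 -2.42383177e-01  9.70180585e-01 -2.00065031e+02]
 [ 0.00000000e+00  0.00000000e+00  0.00000000e+00  1.00000000e+00]]
```

View pics/w0b.png

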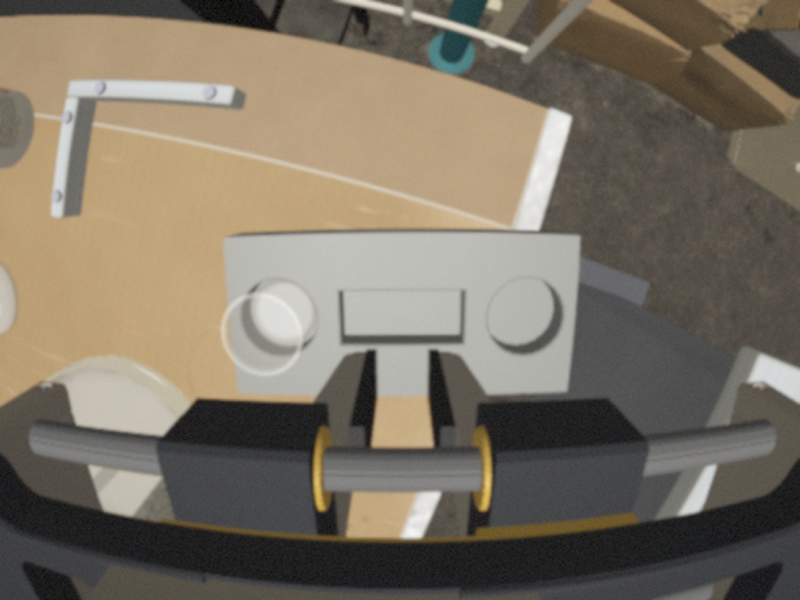

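Wrist view: slot mouth at about (341–463, 290–343) in the enlarged picture, beaker in its well at left, empty well at right, and the finger tips near (350,352)–(455,352). I'll turn those pixels into positions.

```bash
cat >> h.py <<'E'
from scipy.spatial.transform import Rotation as Ro
def wray(d,p,q,u,v,z):
    K=d['mtx'];x=np.array([(u-K[0,2])/K[0,0],(v-K[1,2])/K[1,1]]);th=np.hypot(*x)
    c=np.r_[x/th*np.sin(th),np.cos(th)];M=d['mount'];T=Ro.from_quat(np.roll(q,-1)).as_matrix()
    o=T@M[:3,3]+p;w=T@M[:3,:3]@c;return o+w*(z-o[2])/w[2]
E
python3 - <<'E'
from h import *
d=dict(np.load('pics/w0.npz'));s=np.load('pics/w0s.npz')
f=lambda P,z:np.array([wray(d,s['p'],s['q'],u*.64-.2,v*.64-.2,z) for u,v in P])
for n,P,z in[('slot',[(341,290),(463,290),(464,343),(341,343)],32),('car',[(226,237),(580,235),(569,391),(239,393)],32)]:
    C=f(P,z);e=(C[1]+C[2]-C[0]-C[3])/2;g=(C[2]+C[3]-C[0]-C[1])/2
    print(n,C.mean(0).round(1),np.degrees(np.arctan2(e[1],e[0])),np.linalg.norm(e),np.linalg.norm(g))
r=f([(76,97),(235,105),(75,120),(63,215)],25);print(r.round(1))
for i in(0,2): e=r[i+1]-r[i]; print(np.degrees(np.arctan2(e[1],e[0])))
print(f([(485+37,315)],32),f([(282,312)],32))
E
```

```text
slot [ 451.4 -113.    32. ] -163.5399366105357 71.06577164746906 31.801153716655428
car [ 450.4 -112.8   32. ] -163.19328959147356 208.29083114629495 98.26779390250314
[[ 706.6 -195.5   25. ]
 [ 581.9 -206.8   25. ]
 [ 702.  -179.7   25. ]
 [ 696.3 -113.8   25. ]]
-174.80358340215435
94.95915678836543
[[ 384.06035596 -134.04312014   32.        ]] [[519.94941067 -95.78920982  32.        ]]
```

Request:
step_arm:
  steps:
    - {"translation": [0, 1.6, -20], "delta_rot": [0, 0, 0.4]}
    - {"translation": [0, 1.6, -40], "delta_rot": [0, 0, 0.4]}
    - {"translation": [0, 1.6, -52], "delta_rot": [0, 0, 0.4]}
    - {"translation": [0, 1.6, -60], "delta_rot": [0, 0, 0.4]}
    - {"translation": [0, 1.6, -66], "delta_rot": [0, 0, 0.4]}
    - {"translation": [0, 1.6, -70], "delta_rot": [0, 0, 0.4]}
    - {"translation": [0, 1.6, -73], "delta_rot": [0, 0, 0.4]}
    - {"translation": [0, 1.6, -73], "delta_rot": [0, 0, 0.4]}

```text
t: 5.05
tcp_pos: [451.9, -113.6, 17.3]
tcp_rot: [-0.0, 0.803, -0.597, -0.0]
contact_force: [0.7, 0.1, 0.1]
gripper_width: 19.8
```

Request:
step_arm:
  steps:
    - {"translation": [0, 0, 0], "delta_rot": [0, 0, 0]}
    - {"translation": [0, 0, 0], "delta_rot": [0, 0, 0]}
    - {"translation": [0, 0, 0], "delta_rot": [0, 0, 0]}
    - {"translation": [0, 0, 0], "delta_rot": [0, 0, 0]}
    - {"translation": [0, 0, 0], "delta_rot": [0, 0, 0]}
    - {"translation": [0, 0, 0], "delta_rot": [0, 0, 0]}
  claw: 38
  squeeze: 15

```text
t: 5.65
tcp_pos: [451.9, -113.6, 17.4]
tcp_rot: [-0.0, 0.803, -0.596, 0.0]
contact_force: [-0.4, -0.8, 0.1]
gripper_width: 37.9
```

Request:
step_arm:
  steps:
    - {"translation": [0, 0, 0], "delta_rot": [0, 0, 0]}
    - {"translation": [0, 0, 0], "delta_rot": [0, 0, 0]}
    - {"translation": [0, 0, 0], "delta_rot": [0, 0, 0]}
    - {"translation": [0, 0, 0], "delta_rot": [0, 0, 0]}
    - {"translation": [0, 0, 0], "delta_rot": [0, 0, 0]}
  claw: 55

```text
t: 6.15
tcp_pos: [451.9, -113.6, 17.4]
tcp_rot: [0.0, 0.803, -0.597, -0.0]
contact_force: [-0.2, 0.6, 0.4]
gripper_width: 54.9
```

Request:
step_arm:
  steps:
    - {"translation": [0, 0, 0], "delta_rot": [0, 0, 0]}
    - {"translation": [0, 0, 0], "delta_rot": [0, 0, 0]}
    - {"translation": [0, 0, 0], "delta_rot": [0, 0, 0]}
    - {"translation": [0, 0, 0], "delta_rot": [0, 0, 0]}
    - {"translation": [0, 0, 0], "delta_rot": [0, 0, 0]}
  claw: 65

```text
t: 6.65
tcp_pos: [451.9, -113.5, 17.4]
tcp_rot: [0.0, 0.803, -0.596, -0.0]
contact_force: [1.0, -0.2, -0.7]
gripper_width: 65.0
```

Run:
```python
from h import *
d=snap('wrist','w1.png')
cv2.imwrite('pics/w1b.png',cv2.resize(d['img'][:,:,::-1],(800,600),interpolation=cv2.INTER_CUBIC))
```

```text
(no output)
```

View pics/w1b.png

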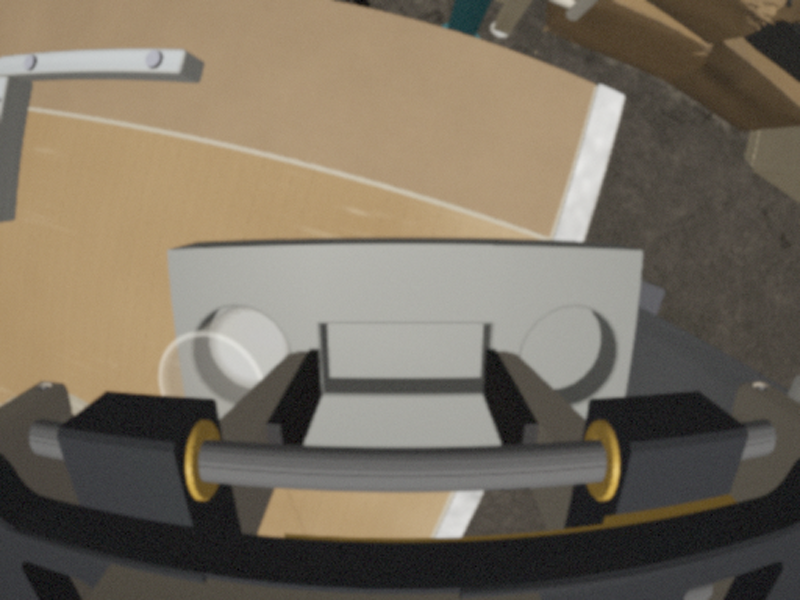

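Fingers are in the slot, with the tips at its ends at about (325,352) and (490,352); the left finger's back comes close to the beaker rim at (262,372). I'll ease the opening slightly and begin turning.

Request:
step_arm:
  steps:
    - {"translation": [0, 0, 0], "delta_rot": [0, 0, 2]}
    - {"translation": [0, 0, 0], "delta_rot": [0, 0, 5]}
    - {"translation": [0, 0, 0], "delta_rot": [0, 0, 8]}
    - {"translation": [0, 0, 0], "delta_rot": [0, 0, 11]}
    - {"translation": [0, 0, 0], "delta_rot": [0, 0, 14]}
    - {"translation": [0, 0, 0], "delta_rot": [0, 0, 18]}
    - {"translation": [0, 0, 0], "delta_rot": [0, 0, 22]}
    - {"translation": [0, 0, 0], "delta_rot": [0, 0, 26]}
    - {"translation": [0, 0, 0], "delta_rot": [0, 0, 30]}
    - {"translation": [0, 0, 0], "delta_rot": [0, 0, 34]}
    - {"translation": [0, 0, 0], "delta_rot": [0, 0, 38]}
    - {"translation": [0, 0, 0], "delta_rot": [0, 0, 42]}
    - {"translation": [0, 0, 0], "delta_rot": [0, 0, 46]}
    - {"translation": [0, 0, 0], "delta_rot": [0, 0, 50]}
    - {"translation": [0, 0, 0], "delta_rot": [0, 0, 54]}
    - {"translation": [0, 0, 0], "delta_rot": [0, 0, 58]}
    - {"translation": [0, 0, 0], "delta_rot": [0, 0, 60]}
    - {"translation": [0, 0, 0], "delta_rot": [0, 0, 60]}
  claw: 63

```text
t: 8.5
tcp_pos: [451.9, -113.5, 17.4]
tcp_rot: [-0.0, 0.993, -0.115, -0.0]
contact_force: [-0.2, -0.3, 0.7]
gripper_width: 62.8
```

Run:
```python
from h import *
s=get_state();print(s['qpos'].round(2),s['contact_force'],s['torque'])
d=snap('wrist','w2.png');e=snap('top','t2.png')
cv2.imwrite('pics/w2b.png',np.hstack([cv2.resize(d['img'][100:330,80:440,::-1],(500,320)),cv2.resize(e['img'][180:320,240:371,::-1],(299,320))]))
```

```text
[-0.25  0.36  2.1   0.    0.68  1.55] [-0.2274058  -0.27005671  0.70724505] [ 0.02697695  0.16704899 -0.04032809]
```

View pics/w2b.png

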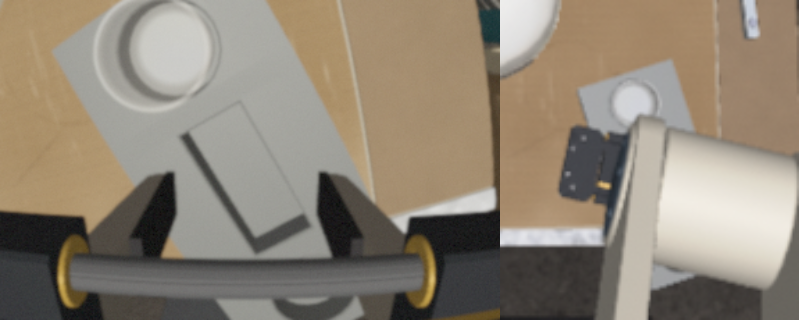

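Run:
```python
from h import *
d=dict(np.load('pics/w2.npz'));M=d['mount'];K=d['mtx']
def pr(P):
    c=(np.array(P)-M[:3,3])@M[:3,:3];th=np.arctan2(np.hypot(c[0],c[1]),c[2]);r=th/np.hypot(c[0],c[1])
    return (K[0,0]*c[0]*r+K[0,2],K[1,1]*c[1]*r+K[1,2])
for w,xs in((31.4,(10,-10)),(9.95,(10,))):
  for x in xs:
    for z in(0,-5,-10,-15,-20): print(w,x,z,np.round(pr([x,w,z])),np.round(pr([x,-w,z])))
```

```text
31.4 10 0 [304. 210.] [215. 210.]
31.4 10 -5 [305. 212.] [214. 212.]
31.4 10 -10 [306. 214.] [213. 214.]
31.4 10 -15 [307. 216.] [212. 216.]
31.4 10 -20 [308. 219.] [211. 219.]
31.4 -10 0 [302. 236.] [216. 236.]
31.4 -10 -5 [303. 239.] [215. 239.]
31.4 -10 -10 [304. 242.] [214. 242.]
31.4 -10 -15 [306. 244.] [213. 244.]
31.4 -10 -20 [307. 247.] [212. 247.]
9.95 10 0 [273. 210.] [245. 210.]
9.95 10 -5 [274. 212.] [245. 212.]
9.95 10 -10 [274. 214.] [244. 214.]
9.95 10 -15 [275. 217.] [244. 217.]
9.95 10 -20 [275. 219.] [244. 219.]
```

The carrier has not turned: the tips passed above it. In the image they sit about 30 mm behind the TCP. I'll turn back, close to 20 mm and descend slowly, watching the force and where the tips really are.

Request:
step_arm:
  steps:
    - {"translation": [0, 0, 10], "delta_rot": [0, 0, 0]}
    - {"translation": [0, 0, 20], "delta_rot": [0, 0, 0]}
    - {"translation": [0, 0, 20], "delta_rot": [0, 0, -8]}
    - {"translation": [0, 0, 20], "delta_rot": [0, 0, -16]}
    - {"translation": [0, 0, 20], "delta_rot": [0, 0, -24]}
    - {"translation": [0, 0, 20], "delta_rot": [0, 0, -32]}
    - {"translation": [0, 0, 20], "delta_rot": [0, 0, -40]}
    - {"translation": [0, 0, 20], "delta_rot": [0, 0, -48]}
    - {"translation": [0, 0, 20], "delta_rot": [0, 0, -56]}
    - {"translation": [0, 0, 20], "delta_rot": [0, 0, -60]}
    - {"translation": [0, 0, 10], "delta_rot": [0, 0, -60]}
    - {"translation": [0, 0, 0], "delta_rot": [0, 0, -60]}
    - {"translation": [0, 0, 0], "delta_rot": [0, 0, -60]}
  claw: 20

```text
t: 9.9
tcp_pos: [450.8, -113.2, 16.1]
tcp_rot: [0.0, 0.803, -0.596, -0.001]
contact_force: [-0.1, 0.3, 1.4]
gripper_width: 20.0
```

Request:
step_arm:
  steps:
    - {"translation": [0, 0, -2], "delta_rot": [0, 0, 0]}
    - {"translation": [0, 0, -4], "delta_rot": [0, 0, 0]}
    - {"translation": [0, 0, -5], "delta_rot": [0, 0, 0]}
    - {"translation": [0, 0, -5], "delta_rot": [0, 0, 0]}

```text
t: 10.3
tcp_pos: [451.9, -113.6, 12.3]
tcp_rot: [0.0, 0.803, -0.596, -0.0]
contact_force: [-0.3, -0.7, -0.3]
gripper_width: 20.3
```

Run:
```python
from h import *
d=snap('wrist','w3.png')
cv2.imwrite('pics/w3b.png',cv2.resize(d['img'][180:320,130:380,::-1],None,fx=3.2,fy=3.2,interpolation=cv2.INTER_CUBIC))
```

```text
(no output)
```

View pics/w3b.png

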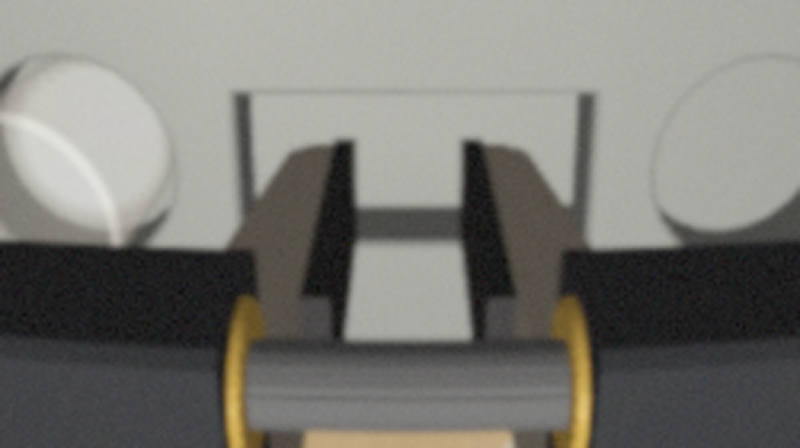

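Tips at about (345,142)/(470,142) in the crop still appear above the slot mouth, because their scale is larger than the slot's. I'll go lower in small steps and use spreading that stalls as the test for being in the slot.

Request:
step_arm:
  steps:
    - {"translation": [0, 0, -3], "delta_rot": [0, 0, 0]}
    - {"translation": [0, 0, -6], "delta_rot": [0, 0, 0]}
    - {"translation": [0, 0, -9], "delta_rot": [0, 0, 0]}
    - {"translation": [0, 0, -12], "delta_rot": [0, 0, 0]}
    - {"translation": [0, 0, -12], "delta_rot": [0, 0, 0]}

```text
t: 10.85
tcp_pos: [451.5, -113.5, -0.1]
tcp_rot: [0.0, 0.803, -0.597, -0.0]
contact_force: [0.5, 0.0, -0.1]
gripper_width: 20.0
```

Request:
step_arm:
  steps:
    - {"translation": [0, 0, 0], "delta_rot": [0, 0, 0]}
    - {"translation": [0, 0, 0], "delta_rot": [0, 0, 0]}
    - {"translation": [0, 0, 0], "delta_rot": [0, 0, 0]}
    - {"translation": [0, 0, 0], "delta_rot": [0, 0, 0]}
    - {"translation": [0, 0, 0], "delta_rot": [0, 0, 0]}
  claw: 56
  squeeze: 8

```text
t: 11.35
tcp_pos: [451.6, -113.6, 0.4]
tcp_rot: [0.0, 0.803, -0.596, -0.0]
contact_force: [-1.6, -0.6, 1.1]
gripper_width: 52.2
```

Request:
step_arm:
  steps:
    - {"translation": [0, 0, 0], "delta_rot": [0, 0, 0]}
    - {"translation": [0, 0, 0], "delta_rot": [0, 0, 0]}
    - {"translation": [0, 0, 0], "delta_rot": [0, 0, 0]}

```text
t: 11.65
tcp_pos: [451.6, -113.5, 0.4]
tcp_rot: [0.0, 0.803, -0.596, -0.0]
contact_force: [-1.9, -0.8, 3.5]
gripper_width: 52.5
```

Run:
```python
from h import *
d=snap('wrist','w4.png')
cv2.imwrite('pics/w4b.png',cv2.resize(d['img'][150:330,90:430,::-1],None,fx=2.3,fy=2.3,interpolation=cv2.INTER_CUBIC))
```

```text
(no output)
```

View pics/w4b.png

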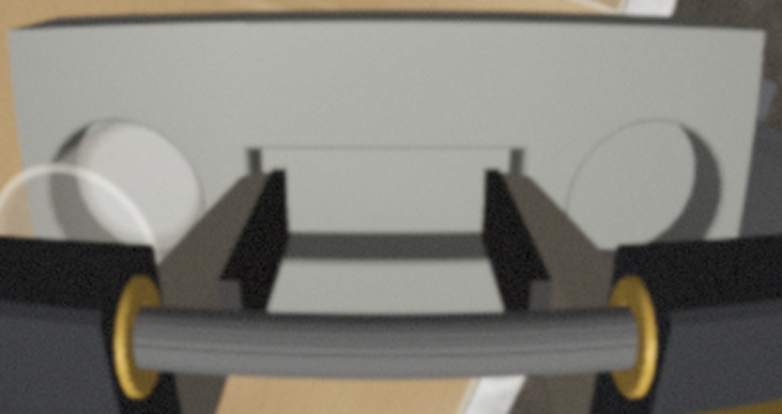

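Tips are now just inside the slot, stalled at 52.5 mm with a slight up-force from the taper. I'll close a little, go 8 mm deeper and spread again.

Request:
step_arm:
  steps:
    - {"translation": [0, 0, 0], "delta_rot": [0, 0, 0]}
    - {"translation": [0, 0, 0], "delta_rot": [0, 0, 0]}
    - {"translation": [0, 0, -3], "delta_rot": [0, 0, 0]}
    - {"translation": [0, 0, -6], "delta_rot": [0, 0, 0]}
    - {"translation": [0, 0, -8], "delta_rot": [0, 0, 0]}
    - {"translation": [0, 0, -8], "delta_rot": [0, 0, 0]}
  claw: 42

```text
t: 12.3
tcp_pos: [451.7, -113.5, -8.0]
tcp_rot: [0.0, 0.803, -0.596, -0.0]
contact_force: [-0.1, -0.2, 0.1]
gripper_width: 42.0
```

Request:
step_arm:
  steps:
    - {"translation": [0, 0, 0], "delta_rot": [0, 0, 0]}
    - {"translation": [0, 0, 0], "delta_rot": [0, 0, 0]}
    - {"translation": [0, 0, 0], "delta_rot": [0, 0, 0]}
    - {"translation": [0, 0, 0], "delta_rot": [0, 0, 0]}
    - {"translation": [0, 0, 0], "delta_rot": [0, 0, 0]}
  claw: 54
  squeeze: 8

```text
t: 12.8
tcp_pos: [451.8, -113.5, -7.7]
tcp_rot: [0.0, 0.803, -0.596, -0.0]
contact_force: [-0.5, 0.5, -4.3]
gripper_width: 45.4
```

In the slot (stalls at 45 mm). Now the turn.

Request:
step_arm:
  steps:
    - {"translation": [0, 0, 0], "delta_rot": [0, 0, 2]}
    - {"translation": [0, 0, 0], "delta_rot": [0, 0, 5]}
    - {"translation": [0, 0, 0], "delta_rot": [0, 0, 8]}
    - {"translation": [0, 0, 0], "delta_rot": [0, 0, 11]}
    - {"translation": [0, 0, 0], "delta_rot": [0, 0, 14]}
    - {"translation": [0, 0, 0], "delta_rot": [0, 0, 17]}
    - {"translation": [0, 0, 0], "delta_rot": [0, 0, 20]}
    - {"translation": [0, 0, 0], "delta_rot": [0, 0, 23]}
    - {"translation": [0, 0, 0], "delta_rot": [0, 0, 26]}
    - {"translation": [0, 0, 0], "delta_rot": [0, 0, 29]}
    - {"translation": [0, 0, 0], "delta_rot": [0, 0, 30]}
    - {"translation": [0, 0, 0], "delta_rot": [0, 0, 30]}

```text
t: 14.0
tcp_pos: [451.9, -113.6, -7.6]
tcp_rot: [0.0, 0.93, -0.369, 0.0]
contact_force: [0.8, 0.0, -3.4]
gripper_width: 45.8
```

Run:
```python
from h import *
s=get_state();print(s['torque'],s['contact_force'],s['gripper_width'])
d=snap('wrist','w5.png')
cv2.imwrite('pics/w5b.png',cv2.resize(d['img'][100:330,60:450,::-1],None,fx=2,fy=2,interpolation=cv2.INTER_CUBIC))
```

```text
[ 0.05884922  0.18968694 -0.02184483] [ 0.83591359  0.03628803 -3.39711638] 45.7922532645489
```

View pics/w5b.png

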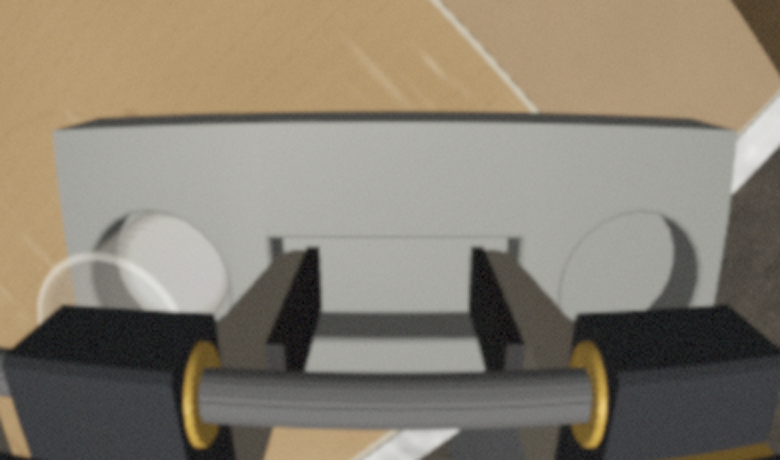

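The carrier now turns with the jaw, its edges parallel to the jaw line, and the beaker stands. I'll continue the turn.

Request:
step_arm:
  steps:
    - {"translation": [0, 0, 0], "delta_rot": [0, 0, 2]}
    - {"translation": [0, 0, 0], "delta_rot": [0, 0, 5]}
    - {"translation": [0, 0, 0], "delta_rot": [0, 0, 9]}
    - {"translation": [0, 0, 0], "delta_rot": [0, 0, 13]}
    - {"translation": [0, 0, 0], "delta_rot": [0, 0, 17]}
    - {"translation": [0, 0, 0], "delta_rot": [0, 0, 21]}
    - {"translation": [0, 0, 0], "delta_rot": [0, 0, 25]}
    - {"translation": [0, 0, 0], "delta_rot": [0, 0, 29]}
    - {"translation": [0, 0, 0], "delta_rot": [0, 0, 33]}
    - {"translation": [0, 0, 0], "delta_rot": [0, 0, 37]}
    - {"translation": [0, 0, 0], "delta_rot": [0, 0, 41]}
    - {"translation": [0, 0, 0], "delta_rot": [0, 0, 45]}
    - {"translation": [0, 0, 0], "delta_rot": [0, 0, 49]}
    - {"translation": [0, 0, 0], "delta_rot": [0, 0, 53]}
    - {"translation": [0, 0, 0], "delta_rot": [0, 0, 57]}
    - {"translation": [0, 0, 0], "delta_rot": [0, 0, 61]}
    - {"translation": [0, 0, 0], "delta_rot": [0, 0, 65]}
    - {"translation": [0, 0, 0], "delta_rot": [0, 0, 68]}
    - {"translation": [0, 0, 0], "delta_rot": [0, 0, 70]}
    - {"translation": [0, 0, 0], "delta_rot": [0, 0, 70]}

```text
t: 16.05
tcp_pos: [451.9, -113.6, -7.6]
tcp_rot: [0.0, 0.973, 0.231, 0.0]
contact_force: [0.1, 0.4, -3.1]
gripper_width: 45.7
```

Request:
step_arm:
  steps:
    - {"translation": [0, 0, 0], "delta_rot": [0, 0, 2]}
    - {"translation": [0, 0, 0], "delta_rot": [0, 0, 5]}
    - {"translation": [0, 0, 0], "delta_rot": [0, 0, 9]}
    - {"translation": [0, 0, 0], "delta_rot": [0, 0, 13]}
    - {"translation": [0, 0, 0], "delta_rot": [0, 0, 17]}
    - {"translation": [0, 0, 0], "delta_rot": [0, 0, 21]}
    - {"translation": [0, 0, 0], "delta_rot": [0, 0, 25]}
    - {"translation": [0, 0, 0], "delta_rot": [0, 0, 29]}
    - {"translation": [0, 0, 0], "delta_rot": [0, 0, 33]}
    - {"translation": [0, 0, 0], "delta_rot": [0, 0, 37]}
    - {"translation": [0, 0, 0], "delta_rot": [0, 0, 41]}
    - {"translation": [0, 0, 0], "delta_rot": [0, 0, 45]}
    - {"translation": [0, 0, 0], "delta_rot": [0, 0, 49]}
    - {"translation": [0, 0, 0], "delta_rot": [0, 0, 53]}
    - {"translation": [0, 0, 0], "delta_rot": [0, 0, 57]}
    - {"translation": [0, 0, 0], "delta_rot": [0, 0, 61]}
    - {"translation": [0, 0, 0], "delta_rot": [0, 0, 65]}
    - {"translation": [0, 0, 0], "delta_rot": [0, 0, 67]}
    - {"translation": [0, 0, 0], "delta_rot": [0, 0, 67.5]}
    - {"translation": [0, 0, 0], "delta_rot": [0, 0, 67.5]}

```text
t: 18.05
tcp_pos: [451.9, -113.6, -7.6]
tcp_rot: [0.0, 0.681, 0.732, 0.0]
contact_force: [-0.5, -0.3, -3.1]
gripper_width: 45.8
```

Run:
```python
from h import *
s=get_state();print(s['t'],s['tcp_pos'],s['torque'],s['contact_force'],s['gripper_width'],s['qpos'].round(2))
d=snap('wrist','w6.png');e=snap('top','t6.png');np.savez('pics/w6s.npz',p=s['tcp_pos'],q=s['tcp_rot'])
A=cv2.resize(d['img'][:,:,::-1],(800,600),interpolation=cv2.INTER_CUBIC)[:,:]
B=cv2.resize(e['img'][130:310,240:371,::-1],(262,360))
A[240:,538:]=B
cv2.imwrite('pics/w6b.png',A)
```

```text
18.05 [ 451.9132834  -113.5670133    -7.60448593] [-0.121904    0.11865163  0.01931388] [-0.53413794 -0.33965116 -3.12760348] 45.80763808519365 [-0.25  0.41  2.11  0.    0.63 -0.32]
```

View pics/w6b.png

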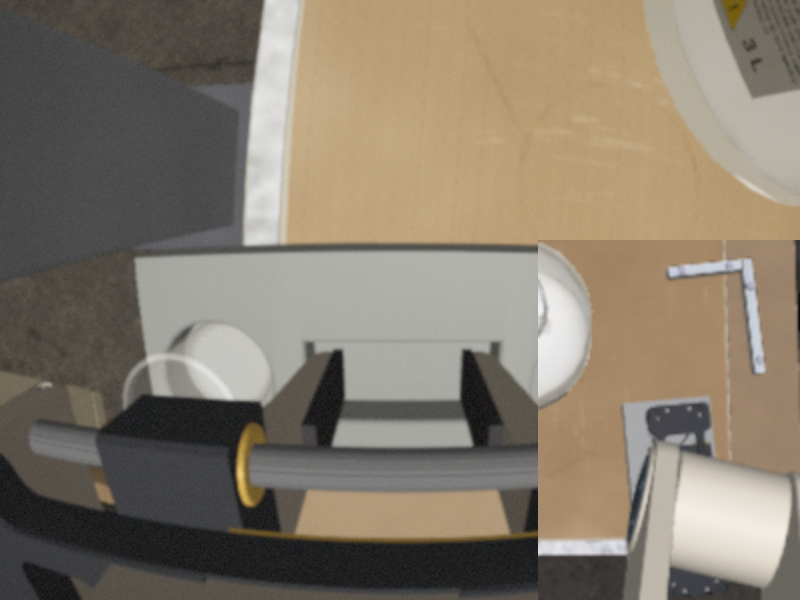

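Carrier is turned: the beaker is at the robot end and the body lies along the rail direction, clear of everything. I'll drag it towards the corner, stopping short of both rails.

Request:
step_arm:
  steps:
    - {"translation": [4, -1, 0], "delta_rot": [0, 0, 0]}
    - {"translation": [10, -2, 0], "delta_rot": [0, 0, 0]}
    - {"translation": [18, -4, 0], "delta_rot": [0, 0, 0]}
    - {"translation": [26, -6, 0], "delta_rot": [0, 0, 0]}
    - {"translation": [34, -8, 0], "delta_rot": [0, 0, 0]}
    - {"translation": [42, -10, 0], "delta_rot": [0, 0, 0]}
    - {"translation": [50, -12, 0], "delta_rot": [0, 0, 0]}
    - {"translation": [58, -14, 0], "delta_rot": [0, 0, 0]}
    - {"translation": [66, -16, 0], "delta_rot": [0, 0, 0]}
    - {"translation": [74, -18, 0], "delta_rot": [0, 0, 0]}
    - {"translation": [82, -20, 0], "delta_rot": [0, 0, 0]}
    - {"translation": [90, -22, 0], "delta_rot": [0, 0, 0]}
    - {"translation": [98, -24, 0], "delta_rot": [0, 0, 0]}
    - {"translation": [106, -26, 0], "delta_rot": [0, 0, 0]}
    - {"translation": [114, -27, 0], "delta_rot": [0, 0, 0]}
    - {"translation": [120, -28, 0], "delta_rot": [0, 0, 0]}
    - {"translation": [125, -29, 0], "delta_rot": [0, 0, 0]}
    - {"translation": [128, -30, 0], "delta_rot": [0, 0, 0]}
    - {"translation": [128, -30, 0], "delta_rot": [0, 0, 0]}

```text
t: 20.05
tcp_pos: [580.2, -143.7, -7.6]
tcp_rot: [0.0, 0.68, 0.733, 0.0]
contact_force: [0.8, 0.7, -3.2]
gripper_width: 46.0
```

Run:
```python
from h import *
s=get_state();print(s['t'],s['tcp_pos'],s['torque'],s['contact_force'],s['gripper_width'])
e=snap('top','t7.png')
cv2.imwrite('pics/t7b.png',cv2.resize(e['img'][120:280,235:375,::-1],None,fx=3.7,fy=3.7,interpolation=cv2.INTER_CUBIC))
```

```text
20.05 [ 580.2312154  -143.66316618   -7.62184429] [-0.07554116  0.10425755 -0.00545449] [ 0.84117805  0.67910458 -3.23818248] 46.0355764730892
```

View pics/t7b.png

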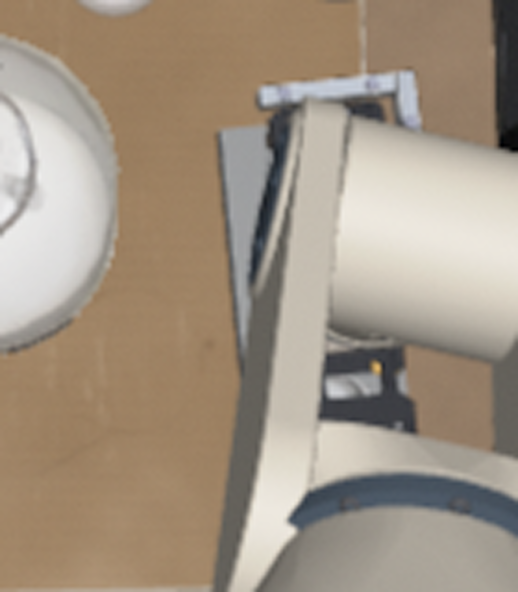

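Request:
step_arm:
  steps:
    - {"translation": [3, 0.2, 0], "delta_rot": [0, 0, 0.3]}
    - {"translation": [5, 0.4, 0], "delta_rot": [0, 0, 0.5]}
    - {"translation": [7, 0.5, 0], "delta_rot": [0, 0, 0.5]}
    - {"translation": [8, 0.6, 0], "delta_rot": [0, 0, 0.5]}
    - {"translation": [9, 0.6, 0], "delta_rot": [0, 0, 0.5]}

```text
t: 20.6
tcp_pos: [588.9, -142.9, -7.7]
tcp_rot: [-0.0, 0.677, 0.736, -0.0]
contact_force: [-0.1, -0.2, -3.3]
gripper_width: 45.9
```

Request:
step_arm:
  steps:
    - {"translation": [1, 0, 0], "delta_rot": [0, 0, 0]}
    - {"translation": [2, 0, 0], "delta_rot": [0, 0, 0]}
    - {"translation": [3, 0, 0], "delta_rot": [0, 0, 0]}

```text
t: 20.9
tcp_pos: [591.9, -143.0, -7.6]
tcp_rot: [-0.0, 0.677, 0.736, -0.0]
contact_force: [-0.1, 0.1, -3.4]
gripper_width: 45.9
```

Request:
step_arm:
  steps:
    - {"translation": [1, 0, 0], "delta_rot": [0, 0, 0]}
    - {"translation": [2, 0, 0], "delta_rot": [0, 0, 0]}

```text
t: 21.1
tcp_pos: [594.0, -143.0, -7.6]
tcp_rot: [-0.0, 0.677, 0.736, 0.0]
contact_force: [-0.3, 0.4, -3.9]
gripper_width: 46.2
```

Request:
step_arm:
  steps:
    - {"translation": [1, 0, 0], "delta_rot": [0, 0, 0]}
    - {"translation": [2, 0, 0], "delta_rot": [0, 0, 0]}

```text
t: 21.3
tcp_pos: [594.0, -142.9, -7.8]
tcp_rot: [-0.001, 0.677, 0.736, -0.001]
contact_force: [-10.4, -1.7, 4.6]
gripper_width: 45.8
```

Request:
step_arm:
  steps:
    - {"translation": [1, 0, 0], "delta_rot": [0, 0, 0]}
    - {"translation": [2, 0, 0], "delta_rot": [0, 0, 0]}

```text
t: 21.5
tcp_pos: [594.0, -142.9, -7.7]
tcp_rot: [-0.003, 0.677, 0.736, -0.002]
contact_force: [-16.3, -2.6, 11.7]
gripper_width: 45.8
```

Contact with the end stop at x≈594, as predicted. I'll ease off and drag sideways to the side rail.

Request:
step_arm:
  steps:
    - {"translation": [-2, 0, 0], "delta_rot": [0, 0, 0]}
    - {"translation": [-3, -1, 0], "delta_rot": [0, 0, 0]}
    - {"translation": [-3, -3, 0], "delta_rot": [0, 0, 0]}
    - {"translation": [-2.8, -5, 0], "delta_rot": [0, 0, 0]}
    - {"translation": [-2.6, -7, 0], "delta_rot": [0, 0, 0]}
    - {"translation": [-2.4, -9, 0], "delta_rot": [0, 0, 0]}
    - {"translation": [-2.3, -11, 0], "delta_rot": [0, 0, 0]}
    - {"translation": [-2.2, -12, 0], "delta_rot": [0, 0, 0]}

```text
t: 22.3
tcp_pos: [595.0, -154.4, -7.6]
tcp_rot: [-0.001, 0.677, 0.736, -0.0]
contact_force: [-3.5, 5.3, 2.3]
gripper_width: 45.8
```

Request:
step_arm:
  steps:
    - {"translation": [0.1, -1, 0], "delta_rot": [0, 0, 0]}
    - {"translation": [0.2, -2, 0], "delta_rot": [0, 0, 0]}
    - {"translation": [0.3, -3, 0], "delta_rot": [0, 0, 0]}

```text
t: 22.6
tcp_pos: [595.3, -157.2, -7.6]
tcp_rot: [-0.001, 0.677, 0.736, -0.0]
contact_force: [-3.9, 5.6, 2.7]
gripper_width: 45.5
```

Request:
step_arm:
  steps:
    - {"translation": [0.1, -1, 0], "delta_rot": [0, 0, 0]}
    - {"translation": [0.2, -2, 0], "delta_rot": [0, 0, 0]}

```text
t: 22.8
tcp_pos: [595.3, -158.6, -7.6]
tcp_rot: [-0.001, 0.677, 0.736, 0.0]
contact_force: [-4.4, 11.6, 5.1]
gripper_width: 45.8
```

Request:
step_arm:
  steps:
    - {"translation": [0.2, -1.5, 0], "delta_rot": [0, 0, 0]}
    - {"translation": [0.3, -3, 0], "delta_rot": [0, 0, 0]}
    - {"translation": [0.3, -3, 0], "delta_rot": [0, 0, 0]}

```text
t: 23.1
tcp_pos: [595.6, -161.0, -7.8]
tcp_rot: [-0.002, 0.677, 0.736, 0.0]
contact_force: [-4.6, 11.4, 2.1]
gripper_width: 46.0
```

Run:
```python
from h import *
s=get_state();print(s['t'],s['tcp_pos'],s['torque'],s['contact_force'],s['gripper_width'])
R=Ro.from_quat(np.roll(s['tcp_rot'],-1)).as_matrix();print(np.degrees(np.arctan2(R[1,1],R[0,1])))
```

```text
23.1 [ 595.56880505 -160.99757626   -7.772482  ] [1.95032155 0.82494287 0.10496967] [-4.56750862 11.39194524  2.063784  ] 45.97570721577285
4.733313746058428
```

Request:
step_arm:
  steps:
    - {"translation": [0.1, -1.5, 0], "delta_rot": [0, 0, 0]}
    - {"translation": [0.2, -3, 0], "delta_rot": [0, 0, 0]}
    - {"translation": [0.2, -3, 0], "delta_rot": [0, 0, 0]}

```text
t: 23.4
tcp_pos: [595.8, -163.9, -7.8]
tcp_rot: [-0.002, 0.677, 0.736, 0.0]
contact_force: [-4.0, 12.0, 2.4]
gripper_width: 45.8
```

Request:
step_arm:
  steps:
    - {"translation": [0.1, -1, 0], "delta_rot": [0, 0, 0]}
    - {"translation": [0.2, -2, 0], "delta_rot": [0, 0, 0]}
    - {"translation": [0.2, -2, 0], "delta_rot": [0, 0, 0]}

```text
t: 23.7
tcp_pos: [595.8, -164.2, -7.9]
tcp_rot: [-0.003, 0.677, 0.736, 0.001]
contact_force: [-3.8, 20.3, 4.6]
gripper_width: 45.9
```

Request:
step_arm:
  steps:
    - {"translation": [1, 0.3, 0], "delta_rot": [0, 0, 0]}
    - {"translation": [2, 0.3, 0], "delta_rot": [0, 0, 0]}
    - {"translation": [2, 0.3, 0], "delta_rot": [0, 0, 0]}

```text
t: 24.0
tcp_pos: [595.7, -164.1, -7.9]
tcp_rot: [-0.004, 0.677, 0.736, -0.0]
contact_force: [-12.5, 16.6, 10.4]
gripper_width: 45.6
```

Request:
step_arm:
  steps:
    - {"translation": [0, 0, 0], "delta_rot": [0, 0, 1]}
    - {"translation": [0, 0, 0], "delta_rot": [0, 0, 2]}
    - {"translation": [0, 0, 0], "delta_rot": [0, 0, 2]}

```text
t: 24.3
tcp_pos: [595.5, -164.1, -8.0]
tcp_rot: [-0.004, 0.665, 0.747, -0.0]
contact_force: [-10.5, 16.1, 10.2]
gripper_width: 46.0
```

Run:
```python
from h import *
s=get_state();print(s['t'],s['tcp_pos'],s['torque'],s['contact_force'],s['gripper_width'])
R=Ro.from_quat(np.roll(s['tcp_rot'],-1)).as_matrix();print(np.degrees(np.arctan2(R[1,1],R[0,1])))
```

```text
24.3 [ 595.52434425 -164.07274236   -7.9798987 ] [ 3.07315581  2.06309984 -1.09237319] [-10.47982938  16.06962391  10.20234214] 45.99762647021926
6.607860849844343
```

Request:
step_arm:
  steps:
    - {"translation": [0, 0, 0], "delta_rot": [0, 0, -1]}
    - {"translation": [0, 0, 0], "delta_rot": [0, 0, -1.5]}
    - {"translation": [0, 0, 0], "delta_rot": [0, 0, -1.5]}

```text
t: 24.6
tcp_pos: [595.8, -164.2, -8.0]
tcp_rot: [-0.004, 0.674, 0.739, -0.0]
contact_force: [-10.1, 17.3, 9.5]
gripper_width: 45.7
```

Request:
step_arm:
  steps:
    - {"translation": [0, 0, 0], "delta_rot": [0, 0, 0]}
    - {"translation": [0, 0, 0], "delta_rot": [0, 0, 0]}
    - {"translation": [0, 0, 0], "delta_rot": [0, 0, 0]}
    - {"translation": [-3, 2, 0], "delta_rot": [0, 0, 0]}
    - {"translation": [-3, 6, 0], "delta_rot": [0, 0, 0]}
    - {"translation": [-3, 6, 0], "delta_rot": [0, 0, 0]}
  claw: 38

```text
t: 25.2
tcp_pos: [597.0, -161.7, -7.2]
tcp_rot: [0.001, 0.674, 0.739, 0.0]
contact_force: [0.2, 0.4, 0.5]
gripper_width: 38.0
```

Request:
step_arm:
  steps:
    - {"translation": [0, 0, 5], "delta_rot": [0, 0, 0]}
    - {"translation": [0, 0, 15], "delta_rot": [0, 0, 0]}
    - {"translation": [0, 0, 30], "delta_rot": [0, 0, 0]}
    - {"translation": [0, 0, 50], "delta_rot": [0, 0, 0]}
    - {"translation": [0, 0, 75], "delta_rot": [0, 0, 0]}
    - {"translation": [0, 0, 105], "delta_rot": [0, 0, 0]}
    - {"translation": [0, 0, 130], "delta_rot": [0, 0, 0]}
    - {"translation": [0, 0, 140], "delta_rot": [0, 0, 0]}
    - {"translation": [-40, 0, 140], "delta_rot": [0, 0, 0]}
    - {"translation": [-80, 5, 140], "delta_rot": [0, 0, 0]}
    - {"translation": [-120, 10, 140], "delta_rot": [0, 0, 0]}
    - {"translation": [-160, 20, 140], "delta_rot": [0, 0, 0]}
    - {"translation": [-200, 30, 140], "delta_rot": [0, 0, 0]}
    - {"translation": [-240, 40, 140], "delta_rot": [0, 0, 0]}
    - {"translation": [-270, 50, 140], "delta_rot": [0, 0, 0]}
    - {"translation": [-270, 50, 140], "delta_rot": [0, 0, 0]}

```text
t: 26.8
tcp_pos: [321.6, -110.4, 131.9]
tcp_rot: [-0.001, 0.674, 0.739, -0.001]
contact_force: [-0.3, -1.0, 0.4]
gripper_width: 37.9
```

Run:
```python
from h import *
s=get_state();print(s['t'],s['tcp_pos'],s['contact_force'],s['gripper_width'])
e=snap('top','t8.png')
cv2.imwrite('pics/t8b.png',cv2.resize(e['img'][125:275,255:375,::-1],None,fx=4,fy=4,interpolation=cv2.INTER_CUBIC))
```

```text
26.8 [ 321.64497577 -110.36817351  131.89879241] [-0.34971421 -0.96325823  0.39713582] 37.86397810471022
```

View pics/t8b.png

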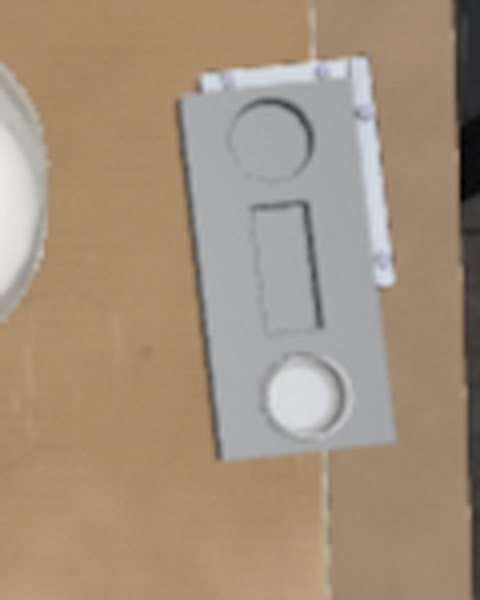

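Home view: empty well at (271,140) next to the end stop, beaker in the near well at (305,395), and the carrier's edges parallel to both rails. One numeric check of the two gaps: the distance from each rail's outer edge to the carrier edge should be 12 mm.

Run:
```python
from h import *
d=dict(np.load('pics/t8.npz'));g=d['img'].astype(float).sum(2)/3;sat=np.ptp(d['img'].astype(float),axis=2)
def prof(p0,p1,z,im,n):
    P=np.linspace(p0,p1,n);uv=proj(d,np.c_[P,np.full(n,z)]).astype(np.float32) if 0 else None
    X=np.c_[P,np.full(n,z)]@d['R'].T+d['t'];q=X@d['mtx'].T;q=(q[:,:2]/q[:,2:]).astype(np.float32)
    return cv2.remap(im.astype(np.float32),q[:,0],q[:,1],cv2.INTER_CUBIC).ravel()
a=np.radians(5);ex=np.array([np.cos(a),np.sin(a)]);ey=np.array([-ex[1],ex[0]]);c=np.array([700,-200.5])
def edge(base,dirn,z,im,lo,hi,sgn):
    n=401;t=np.linspace(lo,hi,n);p=prof(base+dirn*lo,base+dirn*hi,z,im,n);p=cv2.GaussianBlur(p[None],(1,1),0)[0]
    gr=np.gradient(cv2.GaussianBlur(p.reshape(1,-1),(0,0),8).ravel())*sgn;k=gr.argmax()
    w=np.clip(gr[max(0,k-25):k+26],0,None);return (w*t[max(0,k-25):k+26]).sum()/w.sum()
for nm,bs,dr in(('end',[c+ey*s for s in(20,30,40,60,65)],ex),('side',[c-ex*s for s in(20,45,60,75,90)],-ey)):
    for b in bs:
        o=edge(b,dr,25,sat,6,20,1);i=edge(b,dr,32,g,-7,7,1);print(nm,round(o,2),round(i,2),'gap',round(o-i-12,2))
```

```text
end 17.42 -0.85 gap 6.27
end 16.6 4.44 gap 0.16
end 17.02 -6.16 gap 11.17
end 16.87 -4.42 gap 9.29
end 17.25 -6.06 gap 11.31
side 10.79 4.46 gap -5.67
side 10.55 -1.61 gap 0.16
side 10.73 -1.12 gap -0.15
side 10.97 -0.88 gap -0.14
side 10.65 -2.06 gap 0.71
```

Run:
```python
from h import *
d=dict(np.load('pics/t8.npz'));g=d['img'].astype(float).mean(2)
a=np.radians(5);ex=np.array([np.cos(a),np.sin(a)]);ey=np.array([-ex[1],ex[0]]);c=np.array([700,-200.5])
for s in(15,22,30,40,50,58,66):
    t=np.arange(-3,22,1.);P=c+ey*s+np.outer(t,ex)
    r=[]
    for z in(25,32):
        q=(np.c_[P,np.full(len(t),z)]@d['R'].T+d['t'])@d['mtx'].T;q=(q[:,:2]/q[:,2:]).astype(np.float32)
        r.append(cv2.remap(g.astype(np.float32),q[:,0],q[:,1],cv2.INTER_LINEAR).ravel())
    m=(r[1][0]+r[1][8:12].max())/2
    k=[i for i in range(2,12) if r[1][i-1]<m<=r[1][i]]
    print(s,r[1].round().astype(int)[:14],[round(t[i-1]+(m-r[1][i-1])/(r[1][i]-r[1][i-1]),2) for i in k])
```

```text
15 [165 165 165 165 166 167 169 174 179 183 185 188 191 195] [np.float64(4.5)]
22 [164 165 165 165 165 168 172 175 178 181 182 182 185 187] [np.float64(3.37)]
30 [166 166 165 165 166 166 176 187 198 209 216 216 215 217] [np.float64(4.38)]
40 [158 163 166 166 167 170 172 182 192 201 209 215 215 216] [np.float64(4.42)]
50 [125 142 158 166 166 168 177 187 198 208 214 214 215 216] [np.float64(2.2)]
58 [141 160 164 167 168 169 172 183 193 202 211 214 215 215] [np.float64(3.49)]
66 [167 168 168 167 167 171 177 185 195 204 209 213 214 215] [np.float64(4.53)]
```

```bash
python3 -c "
from bench import *
print(get_state()['t']);print(hand_in())"
```

```text
26.85
the job is handed in; nothing more can be done
None
```

The carrier is turned end for end and slid home in the corner stop, with its empty well next to the end stop and the beaker still standing in its well. I handed in at about 27 s, with the gripper clear of everything.

- **Moves:** I turned it about 167° by the slot, dragged it to the corner, pressed it against both rails and withdrew. My first try at turning did nothing, because the fingertips end well short of the stated TCP and passed above the carrier. I went back, went deeper until the spread fingers stalled in the slot, and then it turned.
- **Contact with the rails:** The carrier stopped hard at the end stop at about 16 N. It also stopped at the side rail at about 20 N. Both stops were where the camera measurements predicted.
- **Final top view:** The carrier's edges were parallel to both rails to within about 0.5°. I measured a side gap of about 0.1 mm.
- **Less certain:** The end gap came out at about 0.5 mm ± 0.4 mm. One pixel is about 2.3 mm, so I can't tell that from touching, and I relied on the force contact. My first run of this check gave unusable end-gap values, so I measured it again.
- **Other items:** I steered clear of the burette bottle and saw no sign of touching it. I did not take a final picture of the flask, jar and dropping bottle, but the arm never went near them.
- **Picture budget:** I viewed 12 pictures, two over the budget of 10.

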